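# Hold a spring clip open around the edge of an earring card

### The arm

A 6-joint arm with a two-finger parallel gripper is mounted at the origin on a cart in front of the work surface, level with it; the furniture and walls round the work are solid. World frame = base frame: x ahead of the robot, y to its left, z up, the work surface at z = 0. Lengths are in m, angles in rad, forces in N, time in s.
With the tool pointing down it reaches from about 0.35 to 0.875 m from the base axis. Payload 4.2 kg.
Tool frame: the origin (TCP) lies on the centre line of the jaws, within the pads' length; the fingertips stand 17 mm ahead of it and the grasp point (between the pads) lies 2 mm behind it (robot.finger_overhang is the distance from the TCP to the fingertips, in m); z points along the fingers, y is the line along which they close (so a half turn about z gives the same grasp; the last joint's range is limited). The gripper opens to 87 mm and grips with 3 to 60 N. Pads are 19 mm wide; open, the fingers measure 117 mm over their backs; the gripper's body (75 mm by 190 mm) begins 51 mm behind the grasp point.
Start: joints at [-0.883, 0.385, 0.008, 0, -1.194, -0.259], TCP at [0.26, -0.568, 0.24] pointing down, gripper open.
Joint ranges: [-3.14, 3.14], [-1.21, 2.06], [-1.07, 1.41], [-3.16, 2.05], [-2.99, -0.16], [-3.1, 3.1]. Speed limits (rad/s): [2.79, 2.79, 3.14, 3.14, 3.14, 3.14].

### API

Orientations are given as [roll, pitch, yaw] about the fixed x, y, z axes, in that order (R = Rz(yaw) Ry(pitch) Rx(roll)).
In Python, from cell import monitor, eyes, ticket, robot gives the robot as it stands.
- The arm moves only by the tool jog_arm, never from a script. Its argument "motion" is a list of rows, each a list of 3 entries, a list of its own where there are three numbers: the shift along the tool's x, y, z in mm, then the turn about the tool's z in rad, then the closure, from 0 (fully open) to 1 (shut). A call has 1 to 12 rows; each row shifts and turns the commanded pose from where the row before left it, along the tool's axes as they then stand; what a row does not reach is not made up. A row lasts 1/10 s, in which the tool goes at most 50 mm and 8.59 degrees, less where a joint would pass 70% of its speed; a pose out of reach is approached as far as the arm can. A call with a gripper value outside its range is refused whole. The fingers move at their own pace and stop on an object; "grip_force" is the grip in N (left out, the last holds). Time passes only in rows, so rows that do not move let the fingers close. It gives the time, the measured TCP pose, the force, the opening and the grip force at its end, in the units of the state.
- monitor.read_state(): the state, without advancing time (a new reading comes with each control period).
- eyes.capture(name): name is "scene" or "top"; returns a dict with "pixels" (420x560x3 uint8, red, green, blue), "depth" (420x560 float32, m along the optical axis (not along the pixel's ray), 0 where there is no reading), "fovy" (degrees; the focal length in pixels is half the picture's height over the tangent of half this angle, whatever the lens; pixels are square), "cx", "cy" (the principal point, pixels), "R" (3x3) and "t" (3): a world point X has camera coordinates R X + t. Camera axes: x right, y down, z forward; pixel columns grow to the right and rows downward; lengths in m; the calibration is good to about 2 mm. A picture is of the moment at which its call begins.
- ticket.close_job(): hands the job in; it is judged then, once.
The state is a dict: "clock": time; "qpos": joint angles; "dq": joint speeds; "tau": joint torques, N m; "tcp_pos": TCP position; "orientation": TCP orientation; "ft_force": force on the tool from outside, world axes, zero at the start; "ft_torque": the same for the moment, N m; "gripper_width": finger opening in m; "finger_force": force on a finger pad.
Only numpy, scipy, OpenCV 4.12 (cv2) and the standard library are available. Lean on these libraries where they do the work, as an engineer would, in place of code of your own. Each camera call takes 0.05 s, during which the arm holds its last target. There are 200 camera calls.

### The job

Pull the large wooden spring clip up out of its holder, squeeze its two handles so that its jaws gape at least 2 cm, and bring it down over the middle of the top edge of the earring card standing in its stand, so that the open jaws reach at least 1 cm down on both sides of the card without touching it. Finish while still holding the clip there, upright and gaping, ready for a second card to be slid in: do not let it close and do not let go. Do not knock or shift the card and its stand, and leave the things around where they are.

Things in the scene. Friction and masses are not known exactly. Their poses are not given: they have to be found in the camera images.
- clip: large wooden spring clip like a clothes peg, 115 mm long, 18 mm wide along x, 56 g; starts upright in the holder, jaws down. Origin at the middle of the pivot pin (30 mm long); x along the pin, y from half b to half a (the handles are squeezed and the jaws spread along y), z up from jaws to handles. Jaw ends 60 mm below the origin, handle tops 55 mm above it. Same when turned half round about z
- clip_half_a (a joint): turn of half a on the pin against the spring, rad: 0 shut, 0.28 at the stop; half b turns equally the other way. Width over both ribs -> gap between jaw tips: 48 mm -> shut, 43 -> 8 mm, 34 -> 21 mm, 29 -> 28 mm, 24 or a little more -> 35 mm (stop). Squeezing takes about 4 N a side to begin, 8 N at the stop; it springs shut when released
- jaw_tip_a (a point): lower inner corner of half a's jaw, mid-width, at the very end of the jaw (the clip's +y side). The tips are 1.5 mm apart when shut; each jaw is 7 mm thick outward from this point
- jaw_tip_b (a point): the same point of half b (on the clip's -y side)
- rib_a (a point): outermost point of the round rib (8 mm thick, 18 mm long along the clip's x) on the outer side of half a's handle, where to press: 24 mm from the clip's mid-plane and 42 mm above its origin when shut (46 mm above when squeezed to the stop). The ribs are the widest part of the clip
- rib_b (a point): the same point on half b
- holder: wooden block fixed to the desk, 48 x 52 x 50 mm (x, y, z), origin at the centre of its underside, z up; one pocket from above, 24 mm (x) by 28 mm (y), 44 mm deep. The clip stands in it, its axes roughly along the holder's, with 6 mm beside each jaw: opened over about 12 mm the jaws press on the pocket walls, so pull the clip out nearly shut and open it afterwards
- card_stand: loose wooden stand, 50 mm (x) by 80 mm (y), 22 mm high, 0.35 kg, with an upright earring card set firmly in the groove along its middle. Origin at the centre of the stand's underside; x is square to the card's faces, y along the card's top edge, z up
- card_top (a point): middle of the card's top edge, 74 mm above the desk; axes as the stand's. The card is 50 mm wide along y, stands 52 mm out of the stand, and with its earrings takes up 3 mm to either side of this point along x
- low_tub: bystander: low white tub, 76 x 76 x 41 mm, origin at the centre of its underside
- spool: bystander: thread spool standing upright, 28 mm across, 38 mm high, origin at the centre of its underside
- tape_roll: bystander: roll of tape lying flat, 96 mm across, 25 mm high, origin at the centre of its underside
Mind the look-alikes: they are no part of the job. Leave any orange look-alike of the holder alone. There is more than one size of the clip; the one meant has the size given above.

How it is judged:
On the way:
1. the clip is held in the fingers, wholly out of the holder (height (world z) of each of jaw_tip_a, jaw_tip_b above 0.055 m and contact force between the fingers and clip above 1 N and contact force between clip and holder below 0.1 N), for 0.2 s.
At the end, for the whole second after the job is handed in: Fingers hold the still, upright clip; jaw tips over 18 mm apart, one on each side of the card (over 4 mm from its mid-plane), 8 to 45 mm below its top edge, clip within 15 mm of the edge's middle; card and stand untouched (under 0.2 N) and upright (distance between jaw_tip_a and jaw_tip_b above 0.018 m and ((x of jaw_tip_a in the frame of card_top below -0.004 m and x of jaw_tip_b in the frame of card_top above 0.004 m) or (x of jaw_tip_b in the frame of card_top below -0.004 m and x of jaw_tip_a in the frame of card_top above 0.004 m)) and z of jaw_tip_a in the frame of card_top between -0.045 and -0.008 m and z of jaw_tip_b in the frame of card_top between -0.045 and -0.008 m and y of clip in the frame of card_top between -0.015 and 0.015 m and angle between clip's own z axis and vertical below 0.3 rad and contact force between the fingers and clip above 1 N and contact force between each of clip, the arm and card_stand below 0.2 N and linear speed of clip below 0.02 m/s and angle between card_stand's own z axis and vertical below 0.1 rad); the arm keeps its last pose, push and grip.
It fails at once if the card or its stand is struck or pushed hard (over 4 N) (contact force between any of clip, the arm, the fingers and card_stand above 4 N).
It fails at once if the card stand is shifted by more than 15 mm (distance of card_stand from where it was at the start of the episode above 0.015 m).
It fails at once if a bystander (tub, thread spool, tape roll) is moved by more than 20 mm (distance of any of low_tub, spool, tape_roll from where it was at the start of the episode above 0.02 m).
It also fails if it takes over 35 s, if anything falls off the work surface, if the arm or the gripper's body presses on something with over 40 N, if the wrist force passes 120 N, or if a joint passes its speed limit or range.

## Working session

There is one attempt and no reset: what is moved stays moved. The work goes in short steps, Python scripts to look and compute and a tool call to move; the robot and the scene stay as the last step left them, time stands still between calls to the robot, and variables do not carry over. Pictures are saved under pics/ and viewed, at most 10 in all, crops included, and the job is handed in when it is done.

Besides the shell and the picture viewer there is one more tool, called after "Emit:" as name([rows], argument=value, ...), one row to a line, values as JSON. jog_arm: Moves the arm, as the interface text tells. Its arguments: {"type":"object","properties":{"motion":{"type":"array","items":{"type":"array"}},"grip_force":{"type":"number"}},"required":["motion"]}

```bash
mkdir -p pics; cat > h.py <<'E'
import numpy as np, cv2
from cell import monitor, eyes, ticket, robot
def cap(n):
    c=eyes.capture(n); c['f']=c['pixels'].shape[0]/2/np.tan(np.radians(c['fovy'])/2); return c
def cloud(c):
    d=c['depth']; v,u=np.mgrid[:d.shape[0],:d.shape[1]]
    P=np.stack([(u-c['cx'])/c['f']*d,(v-c['cy'])/c['f']*d,d],-1)
    W=(P-c['t'])@c['R']; W[d==0]=np.nan; return W
def save(c,name): cv2.imwrite('pics/'+name,cv2.cvtColor(c['pixels'],cv2.COLOR_RGB2BGR))
E
python3 - <<'E'
from h import *
for n in('scene','top'):
    c=cap(n); save(c,n+'0.png'); np.savez(n+'0.npz',**c); print(n,c['fovy'],-c['R'].T@c['t'],c['R'][2])
s=monitor.read_state(); print(s)
E
```

```text
scene 47.27262819778174 [-0.260645    0.50476266  0.657914  ] [ 0.73584683 -0.42678159 -0.52572513]
top 57.77176636543374 [0.34781759 0.0567067  1.04601918] [ 0.19124148  0.00208697 -0.9815408 ]
{'clock': 0.1, 'qpos': array([-8.83389399e-01,  3.85481522e-01,  6.75313954e-03, -4.35876269e-04,
       -1.19397797e+00, -2.58606347e-01]), 'dq': array([-0.00174866, -0.00299117,  0.00389956,  0.00065872, -0.0009819 ,
       -0.00043255]), 'tau': array([-7.03397200e-04, -3.91688490e+01,  1.87935179e+01,  4.23192322e+00,
        1.34807764e-02, -8.59063971e-05]), 'tcp_pos': array([ 0.25967405, -0.56794834,  0.23856403]), 'orientation': array([ 3.13964254e+00, -9.69443442e-05, -2.71295275e+00]), 'ft_force': array([0.40515919, 0.0172222 , 0.12937728]), 'ft_torque': array([0.00474222, 0.00019397, 0.03404104]), 'finger_force': 0.0, 'gripper_width': 0.08692396864885384}
```

View pics/scene0.png

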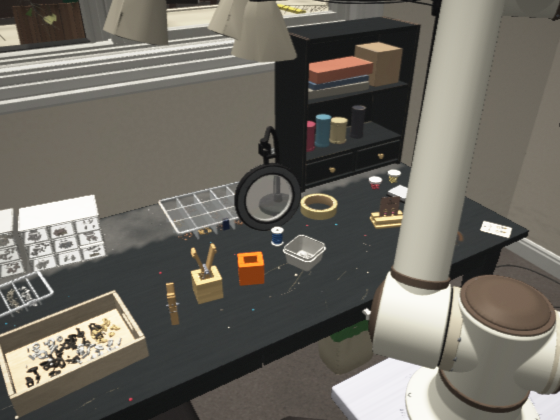

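View pics/top0.png

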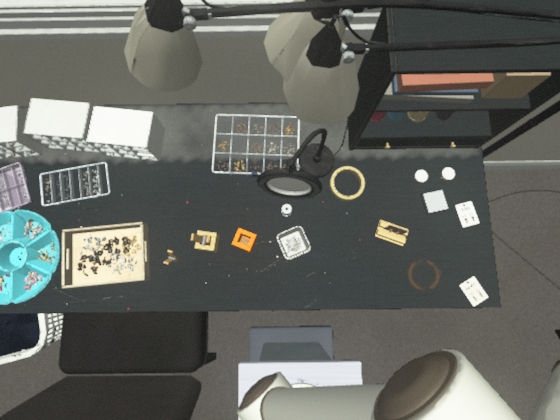

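The holder with the large clip is at scene (207,275) / top (205,240), with the small clip at top (170,257). The orange look-alike is at top (243,239). The card stand is at scene (392,212) / top (392,232). A magnifier stands between them near top (290,180).

```bash
python3 - <<'E'
from h import *
for n,b1,b2 in(('top',(175,215,235,265),(360,205,425,260)),('scene',(180,235,235,310),(355,180,420,240))):
    c=dict(np.load(n+'0.npz')); W=cloud(c); f=c['pixels']
    ims=[]
    for b in(b1,b2):
        x0,y0,x1,y1=b; ims.append(cv2.resize(cv2.cvtColor(f[y0:y1,x0:x1],cv2.COLOR_RGB2BGR),(400,400*(y1-y0)//(x1-x0)),interpolation=cv2.INTER_CUBIC))
    h=min(600,max(i.shape[0] for i in ims)); o=np.zeros((h,800,3),np.uint8)
    for k,i in enumerate(ims): o[:min(h,i.shape[0]),400*k:400*k+400]=i[:h]
    cv2.imwrite('pics/crop_%s.png'%n,o)
    for nm,b in(('clip',b1),('card',b2)):
        x0,y0,x1,y1=b; w=W[y0:y1,x0:x1].reshape(-1,3); w=w[np.isfinite(w[:,0])]
        print(n,nm)
        for lo,hi in((.015,.03),(.042,.058),(.066,.08),(.08,.1),(.1,.125)):
            q=w[(w[:,2]>lo)&(w[:,2]<hi)]
            if len(q)>4:
                r=cv2.minAreaRect((q[:,:2]*1000).astype(np.float32)); print(lo,hi,len(q),q.mean(0).round(4),q[:,2].max().round(4),np.round(r[0],1),np.round(r[1],1),round(r[2],1))
c=dict(np.load('top0.npz')); W=cloud(c)
for y,x in((290,180),(190,290),(243,290),(130,320),(50,330),(70,150)): print(y,x,W[y,x].round(3))
q=W[(W[...,2]>.1)&(W[...,0]>.3)&(W[...,0]<.75)&(abs(W[...,1])<.5)]; print('tall',q.min(0),q.max(0))
E
```

```text
top clip
0.015 0.03 34 [0.4525 0.2476 0.0225] 0.0294 [454.3 254.9] [ 38.6 157.5] 15.0
0.042 0.058 259 [0.4652 0.2349 0.0509] 0.0567 [465.4 248.4] [ 61.2 162.4] 12.6
0.066 0.08 42 [0.4648 0.2462 0.0735] 0.0792 [465.  247.5] [27.5 13.6] 6.9
0.08 0.1 34 [0.4664 0.2506 0.0902] 0.0987 [466.4 246.3] [26.3 18. ] 82.7
0.1 0.125 83 [0.4654 0.2467 0.1137] 0.1226 [465.8 244.8] [46.2 17.6] 82.5
top card
0.015 0.03 302 [ 0.4846 -0.253   0.023 ] 0.0291 [ 486.9 -257.7] [78.  40.4] 68.6
0.042 0.058 29 [ 0.4889 -0.2594  0.0489] 0.0574 [ 488.5 -259. ] [49.5  2.9] 68.3
0.066 0.08 23 [ 0.4893 -0.259   0.0723] 0.0777 [ 489.4 -258.9] [47.3  2. ] 69.7
scene clip
0.015 0.03 176 [0.4429 0.2524 0.0225] 0.0299 [449.8 259.1] [68.8 34.1] 41.3
0.042 0.058 379 [0.457  0.2489 0.0487] 0.0579 [462.9 246.7] [52.1 52.1] 81.1
0.066 0.08 84 [0.4565 0.2479 0.0722] 0.0798 [459.2 248.3] [23.  23.7] 30.7
0.08 0.1 90 [0.4561 0.2462 0.0899] 0.0997 [455.9 248.7] [19.4 31.7] 17.0
0.1 0.125 129 [0.4577 0.2475 0.1108] 0.1196 [460.5 247.2] [48. 19.] 80.1
scene card
0.015 0.03 333 [ 0.498  -0.2652  0.0207] 0.03 [ 534.8 -305.9] [101.7 204.7] 53.2
0.042 0.058 100 [ 0.486  -0.2566  0.0501] 0.058 [ 486.4 -257.4] [50.1  7.8] 71.2
0.066 0.08 47 [ 0.4856 -0.2571  0.0694] 0.0734 [ 486.2 -257.2] [47.  10.7] 63.3
290 180 [ 0.338  0.318 -0.003]
190 290 [0.595 0.018 0.067]
243 290 [0.461 0.019 0.004]
130 320 [ 0.695 -0.047  0.227]
50 330 [ 0.684 -0.026  0.545]
70 150 [0.681 0.251 0.504]
tall [ 0.45446505 -0.49975642  0.10000166] [0.74999829 0.4999616  0.60434398]
```

View pics/crop_top.png

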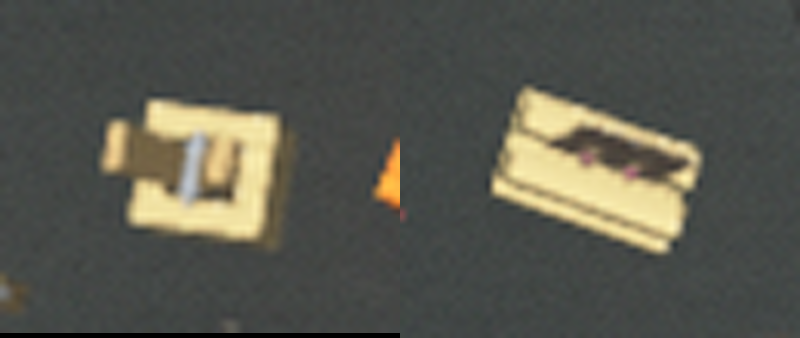

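View pics/crop_scene.png

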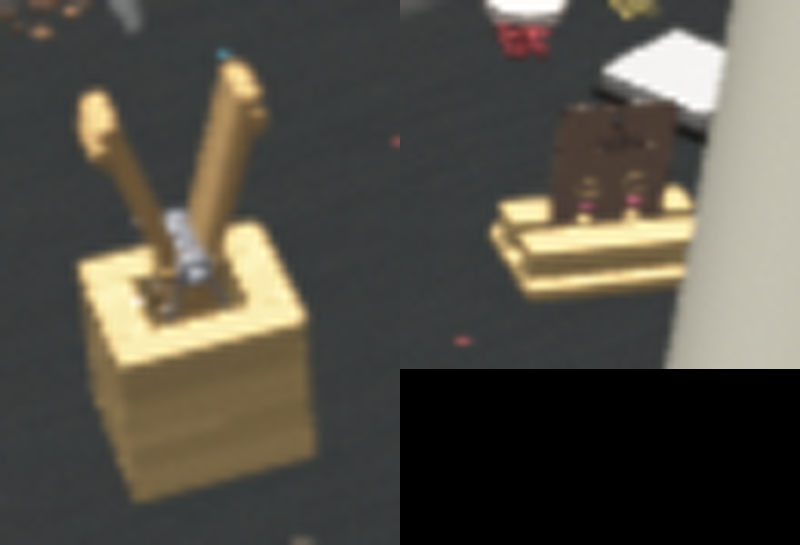

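The crops show the clip's handles spread along roughly world y, with the pin square to that. The brown card stands in its stand, with the top edge at about 69°.

```bash
python3 - <<'E'
from h import *
for n in('top','scene'):
    c=dict(np.load(n+'0.npz')); W=cloud(c).reshape(-1,3); W=W[np.isfinite(W[:,0])]
    def rect(m,l):
        q=(W[m][:,:2]*1000).astype(np.float32); r=cv2.minAreaRect(q); u=np.linalg.svd(q-q.mean(0),full_matrices=False)[2][0]
        print(n,l,len(q),np.round(r[0],1),np.round(r[1],1),round(r[2],1),'pca',np.degrees(np.arctan2(u[1],u[0])).round(1))
    near=(abs(W[:,0]-.463)<.045)&(abs(W[:,1]-.247)<.045)
    rect(near&(W[:,2]>.047)&(W[:,2]<.054),'holder'); 
    for lo,hi in((.1,.107),(.107,.114),(.114,.125)):
        rect(near&(W[:,2]>lo)&(W[:,2]<hi),'ribs%g'%lo)
    cd=np.hypot(W[:,0]-.488,W[:,1]+.258)<.07
    rect(cd&(W[:,2]>.06),'card'); rect(cd&(W[:,2]>.018)&(W[:,2]<.026),'stand')
    m=(W[:,0]>.3)&(W[:,0]<.8)&(abs(W[:,1]-.02)<.16)&(W[:,2]>.08)&(W[:,2]<.45)
    print('mag',W[m].min(0).round(3),W[m].max(0).round(3),[ (z,W[m&(W[:,2]>z)&(W[:,2]<z+.05)][:,0].min().round(3)) for z in(.08,.13,.18,.23,.28)if (m&(W[:,2]>z)&(W[:,2]<z+.05)).any()])
E
```

```text
top holder 200 [467.5 244.3] [52.4 47.7] 81.4 pca -54.7
top ribs0.1 13 [465.4 244.5] [30.8 15.1] 79.1 pca 67.0
top ribs0.107 26 [464.4 244.4] [44.6 17.1] 85.8 pca -95.3
top ribs0.114 44 [466.4 244.9] [45.8 16.2] 82.0 pca -98.4
top card 34 [ 489.7 -258.2] [48.8  2. ] 69.7 pca -110.8
top stand 262 [ 486.9 -257.7] [78.  40.4] 68.6 pca 63.7
mag [ 0.58  -0.097  0.08 ] [0.726 0.106 0.45 ] [(0.08, np.float64(0.58)), (0.13, np.float64(0.588)), (0.18, np.float64(0.602)), (0.23, np.float64(0.608))]
scene holder 284 [463.7 246.4] [51.9 50.4] 81.1 pca 72.9
scene ribs0.1 36 [453.7 249.1] [17.6 42.4] 11.8 pca 83.6
scene ribs0.107 44 [460.5 247.2] [48. 19.] 80.1 pca 82.4
scene ribs0.114 49 [460.4 247.6] [45.1 17.3] 81.1 pca 82.0
scene card 85 [ 487.1 -257.8] [49.4 10.7] 68.5 pca 70.5
scene stand 207 [ 482.1 -254.7] [78.5 43.8] 67.5 pca 68.4
mag [ 0.574 -0.083  0.08 ] [0.753 0.109 0.45 ] [(0.08, np.float64(0.574)), (0.13, np.float64(0.582)), (0.18, np.float64(0.599)), (0.23, np.float64(0.602))]
```

Emit:
jog_arm([
  [[-24,30,0],0,0],
  [[-24,30,0],0,0],
  [[-24,30,0],0,0],
  [[-24,30,0],0,0],
  [[-24,30,0],0,0],
  [[-24,30,0],0,0],
  [[-24,30,0],0,0],
  [[-24,30,0],0,0],
  [[-24,30,0],0,0],
  [[-24,30,0],0,0],
  [[-24,30,0],0,0],
  [[-24,30,0],0,0],
])

```text
clock: 1.3
tcp_pos: [0.3719, -0.1197, 0.2395]
orientation: [3.141, 0.0, -2.713]
ft_force: [1.4, -0.6, 1.0]
gripper_width: 0.0871
finger_force: 0.0
```

Emit:
jog_arm([
  [[-24,30,0],0,0],
  [[-24,30,0],0,0],
  [[-24,30,0],0,0],
  [[-24,30,0],0,0],
  [[-24,30,0],0,0],
  [[-24,30,0],0,0],
  [[-24,30,0],0,0],
  [[0,0,0],0.14,0],
  [[0,0,0],0.14,0],
  [[0,0,0],0.14,0],
  [[0,0,0],0.149,0],
  [[0,0,0],0,0],
])

```text
clock: 2.5
tcp_pos: [0.4373, 0.1395, 0.2392]
orientation: [-3.141, -0.001, 3.002]
ft_force: [0.1, -0.7, -1.0]
gripper_width: 0.0872
finger_force: 0.0
```

Emit:
jog_arm([
  [[-4,36,0],0,0],
  [[-4,36,0],0,0],
  [[-3,37,0],0,0],
  [[0,0,0],0,0],
  [[0,0,25],0,0],
  [[0,0,25],0,0],
  [[0,0,25],0,0],
  [[0,0,25],0,0],
  [[0,0,0],0,0],
  [[0,0,0],0,0],
])

```text
clock: 3.5
tcp_pos: [0.4639, 0.2456, 0.1398]
orientation: [-3.141, -0.0, 3.003]
ft_force: [0.2, -0.6, 0.0]
gripper_width: 0.0872
finger_force: 0.0
```

```bash
python3 - <<'E'
from h import *
a=cap('scene'); b=cap('top')
o=np.vstack([np.hstack([cv2.resize(c['pixels'][y:y+75,x:x+100],(400,300),interpolation=cv2.INTER_CUBIC) for c,x,y in((a,155,225),(b,155,200))])])
cv2.imwrite('pics/a1.png',o[...,::-1]); s=monitor.read_state(); print(s['tcp_pos'],s['orientation'])
E
```

```text
[0.46452808 0.24645317 0.14108183] [3.13964713e+00 1.99543461e-03 3.00252216e+00]
```

View pics/a1.png

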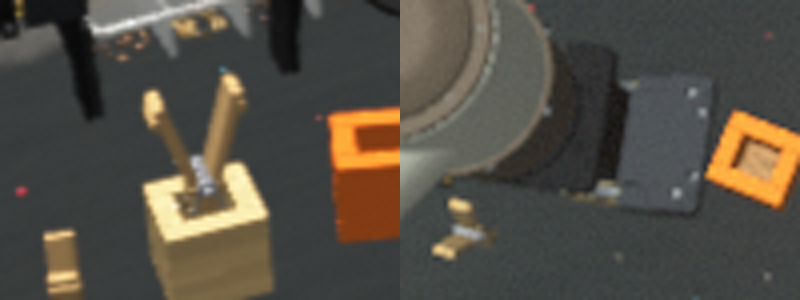

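The fingers (scene crop, at columns 90 and 285) straddle the two handles. I'll descend and close lightly.

Emit:
jog_arm([
  [[0,0,12],0,0],
  [[0,0,12],0,0],
  [[0,0,10],0,0],
  [[0,0,0],0,0.3],
  [[0,0,0],0,0.4],
  [[0,0,0],0,0.44],
  [[0,0,0],0,0.46],
  [[0,0,0],0,0.475],
  [[0,0,0],0,0.475],
  [[0,0,0],0,0.475],
], grip_force=12)

```text
clock: 4.6
tcp_pos: [0.4638, 0.246, 0.1058]
orientation: [3.141, 0.0, 3.002]
ft_force: [-0.2, -0.1, 1.2]
gripper_width: 0.047
finger_force: 5.5
```

Emit:
jog_arm([
  [[0,0,0],0,0.48],
  [[0,0,-8],0,0.48],
  [[0,0,-12],0,0.48],
  [[0,0,-15],0,0.48],
  [[0,0,-20],0,0.48],
  [[0,0,-20],0,0.48],
  [[0,0,-20],0,0.48],
  [[0,0,-15],0,0.48],
  [[0,0,-10],0,0.48],
  [[0,0,0],0,0.48],
  [[0,0,0],0,0.48],
  [[0,0,0],0,0.48],
])

```text
clock: 5.8
tcp_pos: [0.4632, 0.2457, 0.2246]
orientation: [-3.14, -0.001, 3.001]
ft_force: [0.1, 0.3, -0.3]
gripper_width: 0.0455
finger_force: 4.5
```

```bash
python3 - <<'E'
from h import *
a=cap('scene'); cv2.imwrite('pics/a2.png',cv2.resize(a['pixels'][150:300,130:330],(800,600),interpolation=cv2.INTER_CUBIC)[...,::-1]); s=monitor.read_state(); print(s['tcp_pos'],s['gripper_width'],s['finger_force'])
E
```

```text
[0.46329899 0.24565239 0.22455719] 0.04542148677360631 4.53871876001358
```

View pics/a2.png

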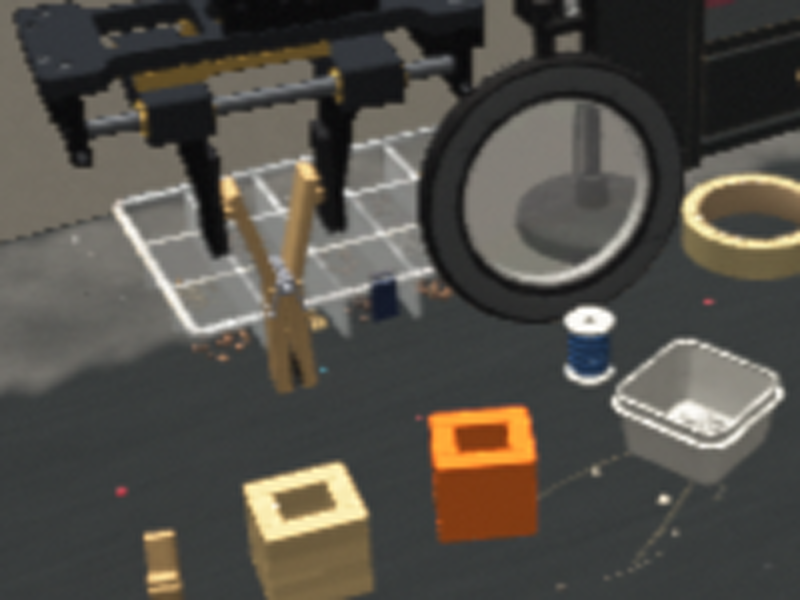

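The clip hangs upright, wholly out, with its tips about 0.12 m up. I'll squeeze it here and then carry it in front of the magnifier.

Emit:
jog_arm([
  [[0,0,0],0,0.52],
  [[0,0,0],0,0.56],
  [[0,0,0],0,0.6],
  [[0,0,0],0,0.64],
  [[0,0,0],0,0.68],
  [[0,0,0],0,0.7],
  [[0,0,0],0,0.72],
  [[0,0,0],0,0.73],
  [[0,0,0],0,0.73],
  [[0,0,0],0,0.73],
], grip_force=14)

```text
clock: 6.85
tcp_pos: [0.4637, 0.246, 0.2256]
orientation: [3.142, 0.0, 3.001]
ft_force: [0.2, -0.3, -0.9]
gripper_width: 0.0239
finger_force: 7.7
```

Emit:
jog_arm([
  [[8,-20,0],0,0.73],
  [[9,-36,0],0,0.73],
  [[9,-38,0],0,0.73],
  [[9,-38,0],0,0.73],
  [[-4.8,-34,0],0,0.73],
  [[-4.8,-34,0],0,0.73],
  [[-4.8,-34,0],0,0.73],
  [[-4.8,-34,0],0,0.73],
  [[-4.8,-34,0],0,0.73],
  [[-4.8,-34,0],0,0.73],
  [[-4.8,-34,0],0,0.73],
  [[0,0,0],0,0.73],
])

```text
clock: 8.05
tcp_pos: [0.4103, -0.1229, 0.2256]
orientation: [-3.141, -0.0, 2.997]
ft_force: [-1.1, 0.4, -0.6]
gripper_width: 0.0235
finger_force: 7.6
```

Emit:
jog_arm([
  [[-19,-24,0],0,0.73],
  [[-19,-24,0],0,0.73],
  [[-20,-25,0],0,0.73],
  [[-19,-25,0],0,0.73],
  [[-19,-24,0],0,0.73],
  [[0,0,0],-0.14,0.73],
  [[0,0,0],-0.14,0.73],
  [[0,0,0],-0.14,0.73],
  [[0,0,0],-0.14,0.73],
  [[0,0,0],-0.14,0.73],
  [[0,0,0],-0.14,0.73],
  [[0,0,0],-0.14,0.73],
])

```text
clock: 9.25
tcp_pos: [0.4888, -0.2538, 0.2255]
orientation: [3.141, 0.0, -2.295]
ft_force: [0.2, -0.5, -2.0]
gripper_width: 0.0234
finger_force: 7.6
```

Emit:
jog_arm([
  [[0,0,0],-0.14,0.73],
  [[0,0,0],-0.14,0.73],
  [[0,0,0],-0.087,0.73],
  [[0,0,0],0,0.73],
  [[0,0,0],0,0.73],
  [[0,0,0],0,0.73],
])

```text
clock: 9.85
tcp_pos: [0.4887, -0.2542, 0.2255]
orientation: [3.142, 0.0, -1.936]
ft_force: [-0.4, -0.8, -1.1]
gripper_width: 0.0235
finger_force: 7.6
```

```bash
python3 - <<'E'
from h import *
o=[]
for n in('scene','top'):
    c=cap(n); W=cloud(c); w=W.reshape(-1,3); np.savez(n+'1.npz',**c)
    y,x=(120,330) if n=='scene' else (160,320)
    o.append(cv2.resize(c['pixels'][y:y+120,x:x+100],(400,480),interpolation=cv2.INTER_CUBIC))
    near=np.hypot(w[:,0]-.488,w[:,1]+.258)<.05
    for lo,hi,l in((.055,.08,'card'),(.12,.14,'jaws'),(.14,.175,'mid')):
        q=w[near&(w[:,2]>lo)&(w[:,2]<hi)]
        if len(q)>5: r=cv2.minAreaRect((q[:,:2]*1000).astype(np.float32)); print(n,l,len(q),q.mean(0).round(4),q[:,2].min().round(4),np.round(r[0],1),np.round(r[1],1),round(r[2],1))
cv2.imwrite('pics/a3.png',np.hstack(o)[...,::-1]); s=monitor.read_state(); print(s['tcp_pos'],s['orientation'],s['gripper_width'],s['finger_force'],s['clock'])
E
```

```text
scene card 65 [ 0.49   -0.2465  0.0638] 0.0551 [ 489.7 -247. ] [29.4  7.7] 68.8
scene jaws 41 [ 0.4974 -0.249   0.1316] 0.1253 [ 492.5 -243.6] [13.2 46.5] 51.4
scene mid 57 [ 0.4956 -0.2461  0.1553] 0.1402 [ 493.2 -243.6] [10.1 32.6] 53.8
[ 0.48866998 -0.25428844  0.22553761] [ 3.14156083e+00  4.52922890e-05 -1.93550016e+00] 0.02378853957492709 7.633374631404877 9.95
```

View pics/a3.png

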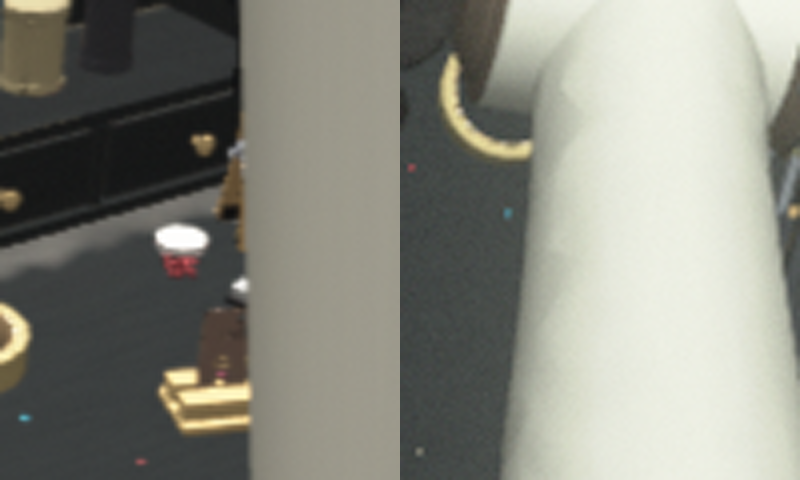

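The arm hides half the scene view, but the jaws (crop (228,210) and (243,240)) hang above the card (crop (222,335)). I'll measure the visible jaw points by colour.

```bash
python3 - <<'E'
from h import *
c=dict(np.load('scene1.npz')); W=cloud(c); w=W.reshape(-1,3)-[.4887,-.2542,0]
hsv=cv2.cvtColor(c['pixels'],cv2.COLOR_RGB2HSV).reshape(-1,3)
a=np.radians(159.1); n=w@[np.cos(a),np.sin(a),0]; y=w@[np.cos(a-np.pi/2),np.sin(a-np.pi/2),0]
m=(np.hypot(w[:,0],w[:,1])<.06)&(w[:,2]>.1)&(w[:,2]<.2)
for i in np.where(m)[0]: print(i%560,i//560,(np.array([n[i],y[i],w[i,2]])*1000).round(),hsv[i]) if (i//560)%2==0 else 0
m=(np.hypot(w[:,0],w[:,1])<.06)&(w[:,2]>.066)&(w[:,2]<.085)
print('card top n',np.percentile(n[m],[5,50,95])*1000, 'y',np.percentile(y[m],[2,98])*1000,'z',w[m,2].max())
E
```

```text
389 152 [ -5.  12. 190.] [17 94 57]
389 154 [ -3.  12. 186.] [17 77 83]
390 154 [ -3.  10. 186.] [ 16  57 116]
389 156 [ -2.  12. 181.] [114   9 136]
390 156 [  0.  10. 182.] [ 90   2 153]
387 158 [  1.  17. 178.] [  0   0 123]
388 158 [  4.  16. 179.] [  0   2 115]
389 158 [  0.  12. 177.] [150   5  97]
390 158 [  3.  11. 178.] [ 20   7 116]
387 160 [ -9.  12. 168.] [18 58 75]
388 160 [ -5.  11. 169.] [ 17 102 100]
389 160 [ -4.  10. 170.] [ 16  99 103]
390 160 [  7.  12. 175.] [ 17  41 130]
387 162 [ -6.  13. 164.] [ 17 106  99]
388 162 [ -4.  11. 165.] [ 17 117 100]
389 162 [ -5.   8. 164.] [ 17 105 100]
390 162 [ 13.  14. 173.] [ 17  51 125]
386 164 [-15.  11. 154.] [ 17 103  92]
387 164 [ -8.  11. 158.] [ 18 113 104]
388 164 [ -9.   9. 157.] [ 17 122  98]
389 164 [-11.   5. 156.] [ 17 113  99]
390 164 [ 12.  13. 167.] [ 19  73 112]
386 166 [-12.  11. 151.] [ 17  96 112]
387 166 [ -7.  11. 153.] [ 17 118 102]
388 166 [-10.   7. 151.] [ 17 121  97]
389 166 [-11.   5. 151.] [ 17 121  99]
390 166 [ 12.  12. 162.] [ 17  97 113]
385 168 [-11.  14. 146.] [ 18  70 105]
386 168 [-14.  10
[... 595 characters left out ...]
6 22]
388 172 [-12.   5. 134.] [15 46 22]
389 172 [-15.   1. 132.] [ 17 102  45]
390 172 [ 14.  11. 148.] [ 17 108 104]
384 174 [-17.  12. 127.] [17 63 73]
385 174 [-17.   9. 127.] [15 76 47]
386 174 [-16.   7. 127.] [18 44 29]
387 174 [-18.   4. 126.] [15 19 27]
388 174 [-16.   2. 126.] [20 21 36]
389 174 [-18.  -1. 125.] [18 86 65]
390 174 [ 17.  11. 143.] [ 17 101 111]
390 176 [ 18.  11. 139.] [ 17 103 116]
389 178 [ 11.  10. 130.] [19 92 94]
390 178 [ 18.  11. 134.] [ 17 106 120]
389 180 [ 14.  11. 126.] [17 86 74]
390 180 [ 17.  10. 128.] [ 17 106 115]
390 182 [ 22.  11. 125.] [ 18  94 108]
card top n [-1.40787435  1.63132075  3.81282974] y [-6.23851596 19.54778097] z 0.0733237931663573
```

Emit:
jog_arm([
  [[3,0,0],0,0.73],
  [[3,0,0],0,0.73],
  [[0,0,10],0,0.73],
  [[0,0,15],0,0.73],
  [[0,0,10],0,0.73],
  [[0,0,5],0,0.73],
  [[0,0,0],0,0.73],
  [[0,0,0],0,0.73],
])

```text
clock: 10.75
tcp_pos: [0.4868, -0.2601, 0.1858]
orientation: [-3.141, -0.0, -1.935]
ft_force: [0.2, -0.8, 0.0]
gripper_width: 0.0237
finger_force: 7.6
```

```bash
python3 - <<'E'
from h import *
c=cap('scene'); cv2.imwrite('pics/a4.png',cv2.resize(c['pixels'][150:240,340:400],(400,600),interpolation=cv2.INTER_CUBIC)[...,::-1])
s=monitor.read_state(); print(s['tcp_pos'],s['gripper_width'],s['finger_force'],s['ft_force'])
E
```

```text
[ 0.48691883 -0.26014006  0.18604307] 0.023770667556109522 7.632443457841873 [ 0.08749563 -0.26052392 -0.39849121]
```

View pics/a4.png

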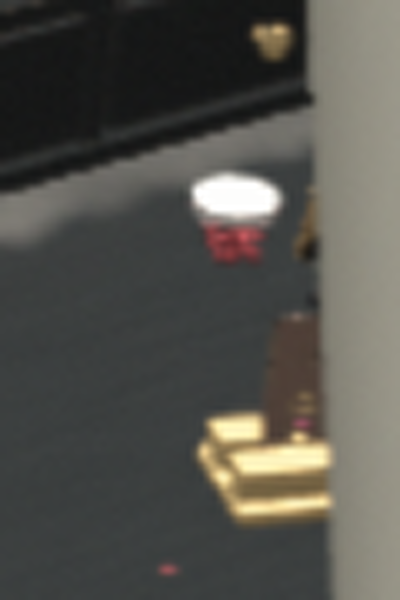

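Only the far jaw edge (310,240) is visible now, clear above the card top (290,315). The numbers put the clip's mid-plane within about 1 mm of the card's, so I'll lower slowly.

Emit:
jog_arm([
  [[0,0,4],0,0.73],
  [[0,0,4],0,0.73],
  [[0,0,4],0,0.73],
  [[0,0,4],0,0.73],
  [[0,0,4],0,0.73],
  [[0,0,0],0,0.73],
])

```text
clock: 11.4
tcp_pos: [0.4861, -0.2599, 0.1647]
orientation: [3.14, -0.0, -1.935]
ft_force: [-0.7, -0.6, -1.1]
gripper_width: 0.0238
finger_force: 7.6
```

Emit:
jog_arm([
  [[0,0,4],0,0.73],
  [[0,0,4],0,0.73],
  [[0,0,4],0,0.73],
  [[0,0,3],0,0.73],
  [[0,0,0],0,0.73],
  [[0,0,0],0,0.73],
  [[0,0,0],0,0.73],
  [[0,0,0],0,0.73],
])

```text
clock: 12.2
tcp_pos: [0.4866, -0.26, 0.1508]
orientation: [-3.141, 0.0, -1.935]
ft_force: [0.7, 1.0, -1.0]
gripper_width: 0.0239
finger_force: 7.6
```

```bash
python3 - <<'E'
from h import *
c=cap('scene'); cv2.imwrite('pics/a5.png',cv2.resize(c['pixels'][150:240,340:400],(400,600),interpolation=cv2.INTER_CUBIC)[...,::-1])
s=monitor.read_state(); print(s['tcp_pos'],s['orientation'],s['gripper_width'],s['finger_force'],s['ft_force'],s['clock'])
W=cloud(c).reshape(-1,3); c0=dict(np.load('scene0.npz')); W0=cloud(c0).reshape(-1,3)
m=np.zeros((420,560),bool); m[190:240,360:388]=1; m=m.ravel()&np.isfinite(W[:,0]+W0[:,0])&(W0[:,2]>.012)
print('shift of depth there mm',np.percentile(abs(W-W0)[m]*1000,[50,90],axis=0).round(1))
w=W-[*s['tcp_pos'][:2],0];a=np.radians(159.1);n=w[:,:2]@[np.cos(a),np.sin(a)];y=w[:,:2]@[np.sin(a),-np.cos(a)]
k=(np.hypot(w[:,0],w[:,1])<.05)&(w[:,2]>.04)
for i in np.where(k)[0][::4]: print(i%560,i//560,(np.array([n[i],y[i],w[i,2]])*1000).round(),c['pixels'].reshape(-1,3)[i])
E
```

```text
[ 0.48661666 -0.26001236  0.15073307] [-3.14119330e+00  5.08663422e-05 -1.93474552e+00] 0.023510640805245186 7.642225921154022 [ 0.70693966 -0.86097481 -0.80411794] 12.25
shift of depth there mm [[  1.8   1.8   1.5]
 [381.5 383.7 315. ]]
380 133 [-36.  33. 226.] [79 80 79]
379 135 [-26.  39. 226.] [48 51 54]
380 136 [-20.  38. 226.] [64 65 64]
378 138 [-27.  40. 218.] [24 25 27]
379 139 [-20.  40. 218.] [26 26 27]
380 140 [-16.  39. 217.] [51 48 40]
378 142 [-26.  39. 208.] [24 24 25]
380 143 [-13.  39. 211.] [34 35 35]
384 197 [ 1. 18. 72.] [108  96  82]
384 198 [ 2. 18. 70.] [97 86 77]
384 199 [ 2. 18. 67.] [89 77 69]
384 200 [ 1. 17. 64.] [89 77 68]
383 201 [ 2. 20. 62.] [80 66 58]
382 202 [ 3. 22. 60.] [80 65 57]
381 203 [-1. 23. 55.] [78 65 56]
380 204 [ 5. 28. 56.] [67 60 53]
384 204 [ 0. 15. 52.] [82 70 61]
383 205 [ 5. 20. 52.] [78 63 55]
382 206 [ 1. 20. 47.] [78 64 55]
381 207 [ 2. 23. 45.] [79 64 56]
380 208 [-0. 24. 41.] [77 65 58]
384 208 [ 5. 16. 43.] [84 70 61]
```

View pics/a5.png

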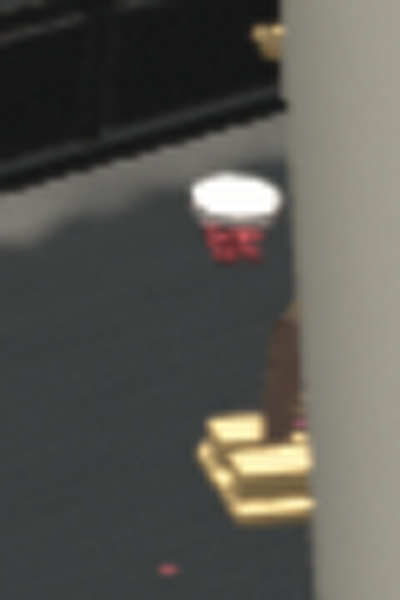

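The card's visible edge lies 24 mm from the tool, where 25 mm is expected. Its face is within 2 mm of the clip's mid-plane, the stand hasn't moved, and no contact force shows. I'll hand it in.

```bash
python3 -c "
from cell import ticket
print(ticket.close_job())"
```

```text
the job is handed in; nothing more can be done
None
```

I handed the job in at about 12 s with the clip held upright and squeezed to its stop (about 35 mm gape), jaw tips about 23 mm down on either side of the card by calculation. The arm hid the jaws from both cameras at the end, but I saw no contact force or shift of the card; no verdict came back.

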